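# Charge the sample press and hold it at the third click

### The job

Use the small steel scoop to pick up the ceramic balls from their tray and tip at least three of the four into the open chamber of the press, then lay the scoop back down flat on the bench. Then swing the press's ratchet lever by its black handle away from the chamber until it has clicked three times, no more, and finish still holding the handle there; do not let go. Do not knock the other things on the bench about.

Things in the scene. Friction and masses are not known exactly. Their poses are not given: they have to be found in the camera images.
- scoop: loose steel scoop lying flat on the bench, 146 x 48 x 23 mm, about 120 g. Origin: on its underside (bench level), 74 mm behind the lip. Own -x points to the open mouth, +x along the handle. Handle: straight bar 13 mm wide, from 9 to 23 mm above the bench, x = -12 to +72 mm
- scoop_grip (a point): point in the scoop's handle at (24, 0, 16) mm of the scoop's frame, a good place to grip; 98 mm behind the lip
- scoop_mouth (a point): middle of the scoop's lip, at (-74, 0, 2) mm of the scoop. The bowl behind it is 62 mm long, 48 wide outside, 45 inside; side walls 19 mm high, 10 mm near the mouth, none in the first 14 mm. The lip ramps up to 4 mm, 13 mm behind its edge, then drops to a floor at 2.6 mm: balls stay in when carried level and roll out when the mouth is tipped down 30 degrees or more
- scoop_bowl (a point): middle of the scoop's bowl, at (-36, 0, 9) mm of the scoop
- ball_tray: fixed low aluminium tray without a floor. Origin at bench level in its middle. Two straight rails along own x, x = -42 to +42 mm, 14 mm high, 54 mm apart inside (2 mm flanges outside, out to y = +-46 mm). Closed at -x, the robot's side, by a stop bar; open at +x, where the scoop slides in flat along the bench, mouth first
- tray_bar (a point): middle of the stop bar's inner face, at (-36, 0, 12) mm of the tray. The bar spans 6 to 18 mm above the bench, so that the scoop's lip passes up to 13 mm below and past it while the balls are held back and climb in; draw the scoop back clear of the bar before lifting it
- ball0: loose white ceramic grinding ball, 20 mm across, 16 g, in the tray; origin at its centre
- ball1: loose white ceramic grinding ball, 20 mm across, 16 g, in the tray; origin at its centre
- ball2: loose white ceramic grinding ball, 20 mm across, 16 g, in the tray; origin at its centre
- ball3: loose white ceramic grinding ball, 20 mm across, 16 g, in the tray; origin at its centre
- press: fixed horizontal sample press on a 130 x 270 x 8 mm steel base plate that reaches from y = -105 to +165 mm; own x away from the robot, y to the left. Origin at bench level. Open-topped chamber on the left, lever with upright handle on the right
- chamber (a point): middle of the floor of the press's chamber, 8 mm above the bench, at (0, 112, 8) mm of the press. Inside: x = -25 to +25 mm, y = 72 (a pusher plate) to 153 mm of the press; rim 42 mm above the bench, but 63 mm on the side nearest the robot; walls 5 mm thick. The lever moves the pusher 12 mm per rad towards +y
- lever: steel lever of the press; origin at bench level on its vertical axis, (0, -30) mm of the press; own x along the bar to the handle. It starts at its stop, the bar towards the robot and about 30 degrees to the left, and swings anticlockwise seen from above (handle moves right, -y, away from the chamber), at most 1.75 rad. A light spring (about 1 N at the handle) draws it back until it has clicked
- knob (a point): middle of the upright round black handle on the lever's end, 130 mm from the lever's axis, 78 mm above the bench. Handle 18 to 22 mm thick, from 49 to 102 mm above the bench; the bar is 44 to 51 mm up. Grip it from above; it is round, so the fingers can slip round it as the lever swings
- quadrant_pivot (a point): centre of the toothed quadrant under the lever, on the lever's axis, 38 mm up, clamped at another turn each time: idle travel before the first click differs. With f the angle of axis-to-handle from this point's own x axis, anticlockwise, the lever starts at f = 0 to -0.22
- first_tooth (a point): tip of the quadrant's first tooth, 63 mm from the axis at f = 0.27; tips are 0.22 rad apart, six in all. Up each tooth the push at the handle rises from 4 to 6 N (up to 10 if gripped), peaks at the tip, falls away over the next 0.04 rad and turns into a short pull of 3 to 10 N as the pawl drops: the click, done 0.05 to 0.07 rad past the tip. Then the pawl stops it swinging back
- weight: loose brass check weight with a knob, 37 mm wide, 50 mm high (bystander; origin under its middle)
- tape: loose roll of tape lying flat, 100 mm across, 24 mm high (bystander)
- tin: loose round pot with a lid, 69 mm across, 103 mm high (bystander)
- timer: loose white bench timer, 58 x 66 x 16 mm (bystander)
- glass: loose clear beaker, 71 mm across, 88 mm high (bystander)
- spare_weight: loose small brass check weight with a knob, 28 mm wide, 38 mm high (bystander)

How it is judged:
By the outcome, as a careful person would: the job done as asked, in the order asked, and still so for the second after the job is handed in, while the arm keeps its last pose, push and grip.
It also fails if it takes over 72 s, if anything falls off the work surface, if the arm or the gripper's body presses on something with over 40 N, if the wrist force passes 120 N, or if a joint passes its speed limit or range.

### The arm

A 6-joint arm with a two-finger parallel gripper is mounted at the origin on a cart in front of the work surface, level with it; the furniture and walls round the work are solid. World frame = base frame: x ahead of the robot, y to its left, z up, the work surface at z = 0. Lengths are in mm, angles in rad, forces in N, time in s.
With the tool pointing down it reaches from about 350 to 775 mm from the base axis. Payload 7.3 kg.
Tool frame: the origin (TCP) lies at the very end of the fingers, on their centre line; the grasp point (between the pads) lies 19 mm behind it; z points along the fingers, y is the line along which they close (so a half turn about z gives the same grasp; the last joint's range is limited). The gripper opens to 92 mm and grips with 3 to 60 N. Pads are 19 mm wide; open, the fingers measure 130 mm over their backs; the gripper's body (75 mm by 190 mm) begins 47 mm behind the grasp point.
Start: joints at [1.115, 0.342, 1.524, -0, 1.275, -0.146], TCP at [160.042, 500.034, 199.041] pointing down, gripper open.
Joint ranges: [-2.53, 2.53], [-0.77, 2.02], [0.04, 2.7], [-1, 4.14], [0.28, 2.66], [-3.11, 3.11]. Speed limits (rad/s): [2.57, 2.57, 3.14, 3.14, 3.14, 3.14].

### API

Orientations are given as [roll, pitch, yaw] about the fixed x, y, z axes, in that order (R = Rz(yaw) Ry(pitch) Rx(roll)).
In Python, from plant import get_obs, vision, workorder gives the robot as it stands.
- The arm moves only by the shell command python3 -m pendant 'ROWS' [OPENING]. ROWS is a JSON object of lists of equal length, an entry for each row: "dp": the shift along the tool's x, y, z in m, a list of three; "rotation": the turn, a rotation vector about the tool's x, y, z in rad, a list of three. A call has 1 to 8 rows; each row is the pose to reach, as a shift and turn from the pose commanded when the call began, along the tool's axes at that moment; what a row does not reach only later rows make up. A row lasts 1/8 s, in which the tool goes at most 62.5 mm and 10.7 degrees, less where a joint would pass 70% of its speed; a pose out of reach is approached as far as the arm can. A call with a gripper value outside its range is refused whole. OPENING is the finger opening in m, from 0 to 0.0918, set as the call begins (- or left out, the last holds). The fingers move at their own pace and stop on an object; the grip force is fixed at half the most. Time passes only in rows, so rows that repeat a pose let the fingers close. It gives the time, the measured TCP pose, the force, the opening and the grip force at its end, in the units of the state.
- get_obs(): the state, without advancing time (a new reading comes with each control period).
- vision.capture(name): name is "scene" or "top" or "wrist"; returns a dict with "pixels" (384x512x3 uint8, red, green, blue), "vfov" (degrees; the focal length in pixels is half the picture's height over the tangent of half this angle, whatever the lens; pixels are square), "cx", "cy" (the principal point, pixels), "dist" ([k1, k2, p1, p2, k3] as OpenCV has them; the pictures are not rectified), "pose" (4x4, takes a point from camera to world coordinates); the wrist camera has in their place "T_tool_cam" (4x4, takes a point from camera to tool coordinates, whose origin is the TCP and whose axes are the flange's). Camera axes: x right, y up, looking along -z (the intrinsics and any distortion apply to the point x, -y, -z); pixel columns grow to the right and rows downward; lengths in mm; the calibration is good to about 2 mm. A picture is of the moment at which its call begins: read the wrist's pose just before it. There is no depth.
- workorder.close_job(): hands the job in; it is judged then, once.
The state is a dict: "time": time; "joint_positions": joint angles; "dq": joint speeds; "tau": joint torques, N m; "tool_pos": TCP position; "tcp_rot": TCP orientation; "contact_force": force on the tool from outside, world axes, zero at the start; "moment": the same for the moment, N m; "grip_width": finger opening in mm; "finger_force": force on a finger pad.
Only numpy, scipy, OpenCV 4.12 (cv2) and the standard library are available. Lean on these libraries where they do the work, as an engineer would, in place of code of your own. Each camera call takes 0.05 s, during which the arm holds its last target. There are 200 camera calls.

## Working session

There is one attempt and no reset: what is moved stays moved. The work goes in short steps, Python scripts to look and compute and a shell command to move; the robot and the scene stay as the last step left them, time stands still between calls to the robot, and variables do not carry over. Pictures are saved under pics/ and viewed, at most 10 in all, crops included, and the job is handed in when it is done.

```bash
ls; mkdir -p pics
python3 - <<'E'
from plant import get_obs, vision
import cv2
o=get_obs(); print({k:o[k] for k in('time','tool_pos','tcp_rot','grip_width','contact_force')})
for n in('scene','top'):
    c=vision.capture(n); cv2.imwrite(f'pics/{n}0.png',cv2.resize(c['pixels'][:,:,::-1],(800,600),interpolation=cv2.INTER_CUBIC)); print(n,{k:c[k] for k in c if k!='pixels'})
c=vision.capture('wrist');print(c['T_tool_cam'],c['vfov'])
E
```

```text
pics
{'time': 0.0, 'tool_pos': array([159.82645268, 499.60473052, 198.35915075]), 'tcp_rot': array([-3.14007404e+00, -2.13032990e-04,  2.83179727e+00]), 'grip_width': 92.01536913571711, 'contact_force': array([0.67690739, 0.34098497, 0.3303051 ])}
scene {'vfov': 48.80535725458339, 'cx': 252.86937265681942, 'cy': 198.412833436893, 'dist': array([-0.13225393,  0.        ,  0.        ,  0.        ,  0.        ]), 'pose': array([[ 6.48316688e-01,  4.83271410e-01, -5.88331723e-01,
        -2.25500712e+02],
       [-7.61099107e-01,  3.90723719e-01, -5.17748129e-01,
        -6.42513298e+02],
       [-2.03377096e-02,  7.83443501e-01,  6.21130146e-01,
         8.91473960e+02],
       [ 0.00000000e+00,  0.00000000e+00,  0.00000000e+00,
         1.00000000e+00]])}
top {'vfov': 44.62258184971045, 'cx': 258.1943182468167, 'cy': 194.6108259293641, 'dist': array([-0.19732478,  0.        ,  0.        ,  0.        ,  0.        ]), 'pose': array([[-6.43229576e-02,  9.59459902e-01, -2.74407094e-01,
         2.10487643e+01],
       [-9.97917568e-01, -6.31665512e-02,  1.30581038e-02,
         6.57900848e+01],
       [-4.80462271e-03,  2.74675596e-01,  9.61524952e-01,
         1.93202209e+03],
       [ 0.00000000e+00,  0.00000000e+00,  0.00000000e+00,
         1.00000000e+00]])}
[[-5.55624017e-04  9.51164701e-01  3.08683338e-01  8.39194602e+01]
 [ 9.99999811e-01  4.47662567e-04  4.20570417e-04  5.17308394e-01]
 [ 2.61845760e-04  3.08683514e-01 -9.51164770e-01 -1.84988862e+02]
 [ 0.00000000e+00  0.00000000e+00  0.00000000e+00  1.00000000e+00]] 67.3902682554436
```

View pics/scene0.png

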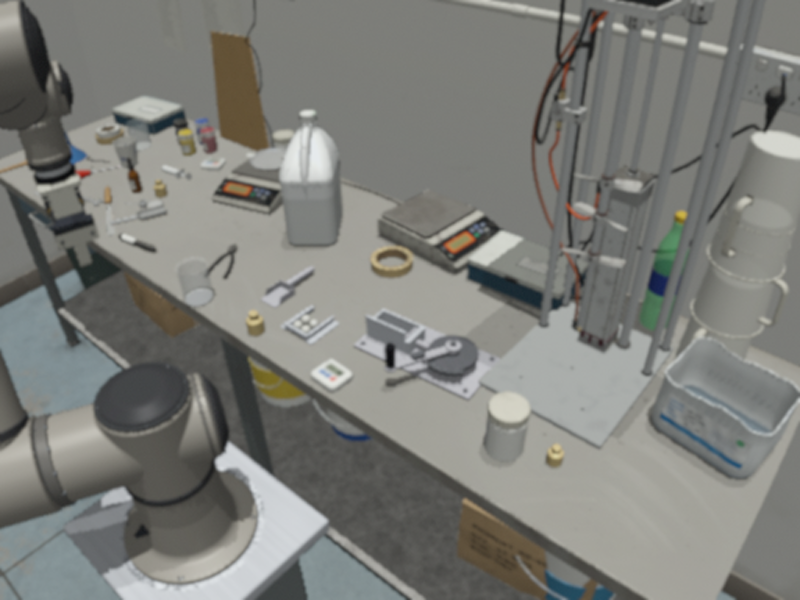

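View pics/top0.png

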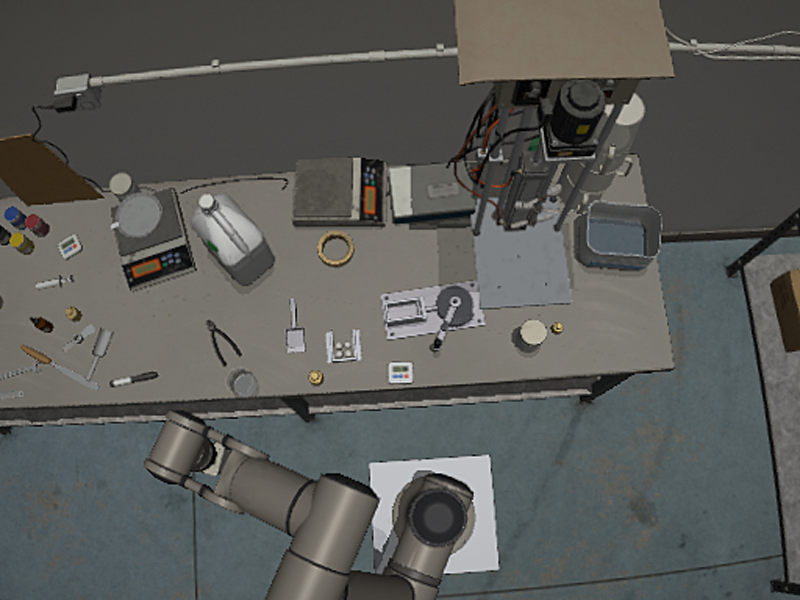

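The scene and top views (800x600 px) show these positions in the top view:

| Item | Pixel position (top) |
|---|---|
| Scoop | handle end (293,300), mouth (296,350) |
| Tray | about (344,347), with the balls in it |
| Press | chamber (405,311), lever axis (455,303), knob (435,347) |

I'll get coarse positions from these, then refine with the wrist camera.

```bash
cat > h.py <<'E'
import numpy as np, cv2
from scipy.spatial.transform import Rotation as R
from plant import get_obs, vision
def tool():
    o=get_obs(); T=np.eye(4); T[:3,:3]=R.from_euler('xyz',o['tcp_rot']).as_matrix(); T[:3,3]=o['tool_pos']; return T,o
def grab(n):
    T,o=tool(); c=vision.capture(n)
    c['P']=T@c['T_tool_cam'] if n=='wrist' else c['pose']
    f=192/np.tan(np.radians(c['vfov'])/2); c['K']=np.array([[f,0,c['cx']],[0,f,c['cy']],[0,0,1.]]); return c
def ray(c,uv):
    p=cv2.undistortPoints(np.array(uv,float).reshape(-1,1,2),c['K'],np.array(c['dist'])).reshape(-1,2)
    d=np.c_[p[:,0],-p[:,1],-np.ones(len(p))]@c['P'][:3,:3].T; return c['P'][:3,3],d
def at_z(c,uv,z):
    o,d=ray(c,uv); return o+d*((np.broadcast_to(z,len(d))-o[2])/d[:,2])[:,None]
def proj(c,X):
    X=np.array(X,float).reshape(-1,3); q=(X-c['P'][:3,3])@c['P'][:3,:3]; q=q*[1,-1,-1]
    return cv2.projectPoints(q,np.zeros(3),np.zeros(3),c['K'],np.array(c['dist']))[0].reshape(-1,2)
def move_to(p,Rm):
    "shift & rotvec in tool axes from the current (measured) pose"
    T,_=tool(); return T[:3,:3].T@(np.array(p)-T[:3,3])/1000,(R.from_matrix(T[:3,:3].T@Rm)).as_rotvec()
E
python3 - <<'E'
from h import *
np.set_printoptions(precision=1,suppress=True)
t=grab('top')
s=.64
names=dict(sc_end=(293,299,16),sc_mouth=(296,351,2),tray=(344,346,10),chamber=(405,311,8),axis=(455,303,60),knob=(435,347,80),weight=(316,378,30),glass=(243,382,0),tape=(336,248,12),tin=(532,335,90),timer=(400,373,10),spw=(558,328,30))
for k,v in names.items(): print(k,at_z(t,[(v[0]*s,v[1]*s)],v[2])[0])
T,o=tool();print(T)
E
```

```text
sc_end [602.3 341.4  16. ]
sc_mouth [458.9 338.8   2. ]
tray [462.8 207.2  10. ]
chamber [550.3  36.6   8. ]
axis [549.3 -97.   60. ]
knob [428.7 -33.6  80. ]
weight [376.2 283.7  30. ]
glass [382.4 486.1   0. ]
tape [744.5 217.7  12. ]
tin [ 441.2 -287.9   90. ]
timer [379.4  61.1  10. ]
spw [ 469.3 -372.6   30. ]
[[ -1.    0.3  -0.  159.9]
 [  0.3   1.   -0.  499.8]
 [  0.   -0.   -1.  198.6]
 [  0.    0.    0.    1. ]]
```

```bash
python3 -m pendant '{"dp":[[-0.356,-0.128,-0.02],[-0.356,-0.128,-0.02],[-0.356,-0.128,-0.02],[-0.356,-0.128,-0.02],[-0.356,-0.128,-0.02],[-0.356,-0.128,-0.02],[-0.356,-0.128,-0.02],[-0.356,-0.128,-0.02]],"rotation":[[0,0,-0.31],[0,0,-0.31],[0,0,-0.31],[0,0,-0.31],[0,0,-0.31],[0,0,-0.31],[0,0,-0.31],[0,0,-0.31]]}' 0.05
python3 - <<'E'
from h import *
c=grab('wrist');np.save('pics/w1.npy',c,allow_pickle=True)
cv2.imwrite('pics/w1.png',cv2.resize(c['pixels'][:,:,::-1],(800,600),interpolation=cv2.INTER_CUBIC)); print(tool())
E
```

```text
time: 1.2
tool_pos: [460.0, 269.3, 218.6]
tcp_rot: [3.141, -0.001, 3.14]
contact_force: [0.4, -0.0, 1.0]
grip_width: 49.9
finger_force: 0.0
(array([[-9.99999381e-01, -1.88465648e-04, -1.09633664e-03,
         4.59257607e+02],
       [-1.88674504e-04,  9.99999964e-01,  1.90402509e-04,
         2.70011449e+02],
       [ 1.09630071e-03,  1.90609242e-04, -9.99999381e-01,
         2.18726688e+02],
       [ 0.00000000e+00,  0.00000000e+00,  0.00000000e+00,
         1.00000000e+00]]), {'time': 1.25, 'joint_positions': array([ 3.87207592e-01,  3.42115714e-01,  1.46828245e+00,  6.07507022e-04,
        1.33213780e+00, -1.18392120e+00]), 'dq': array([ 2.63052719e-02, -8.83570132e-03,  5.75368803e-03,  4.82116993e-04,
       -9.75693667e-06,  8.87922278e-04]), 'tau': array([-1.26141306e+00, -4.32315838e+01, -2.52815133e+01, -1.03717907e-01,
        4.32830234e-02, -3.51620489e-02]), 'tool_pos': array([459.25760665, 270.01144942, 218.726688  ]), 'tcp_rot': array([ 3.14140204e+00, -1.09630093e-03, -3.14140398e+00]), 'contact_force': array([ 0.09081525, -0.03027412, -0.04445874]), 'moment': array([-0.01132622,  0.06811094,  0.04056875]), 'finger_force': 0.0, 'grip_width': 49.813826837396505})
```

View pics/w1.png

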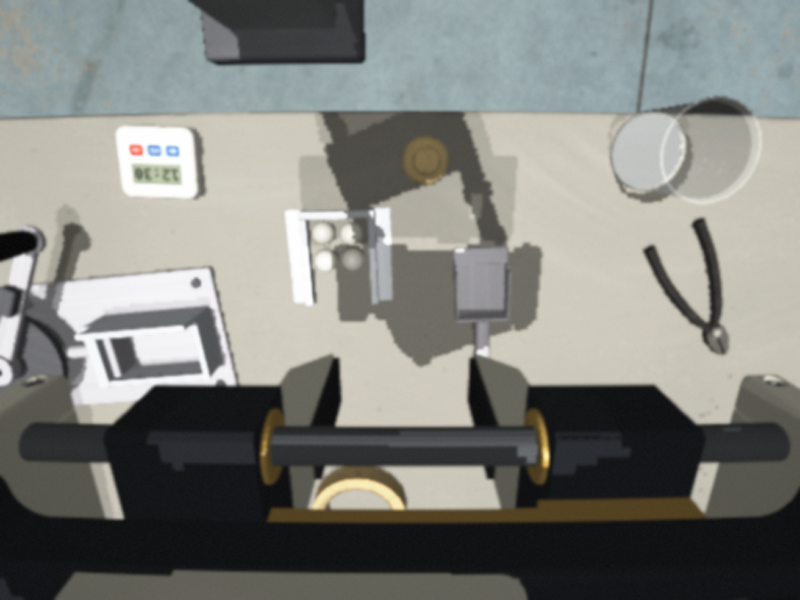

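The wrist view (up is towards the robot, right is +y) shows the scoop bowl at (482,285) px, the tray at (340,255), the press chamber at (160,350) and the lever at the far left. I'll zoom in on the tray and scoop.

Run:
```python
import numpy as np,cv2
c=np.load('pics/w1.npy',allow_pickle=True).item()
a=c['pixels'][124:234,178:338,::-1]; cv2.imwrite('pics/w1c.png',cv2.resize(a,None,fx=5,fy=5,interpolation=cv2.INTER_CUBIC))
```

```text
(no output)
```

View pics/w1c.png

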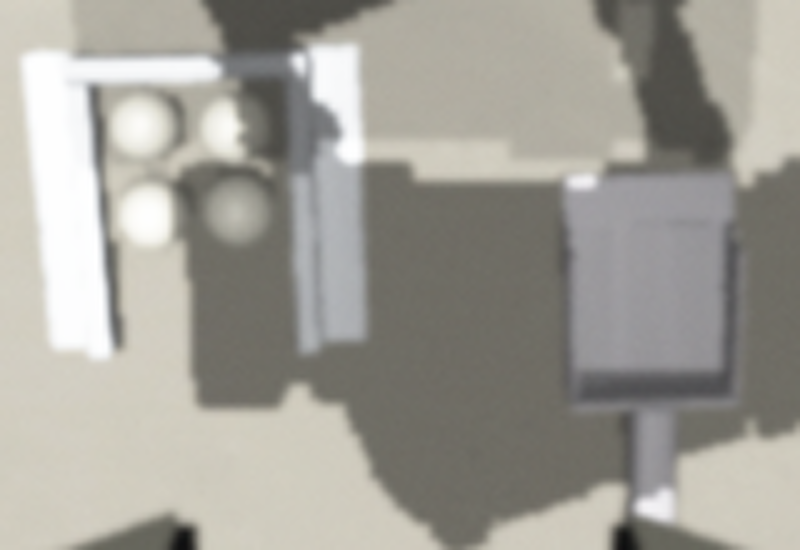

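```bash
cat > fit.py <<'E'
from h import *
from scipy.optimize import least_squares
def fit(c,pts,uv,x0):
    "planar pose (x,y,yaw) of model pts from pixels"
    pts=np.array(pts,float)
    def m(p):
        w=pts.copy(); a=p[2]; w[:,0]=p[0]+np.cos(a)*pts[:,0]-np.sin(a)*pts[:,1]; w[:,1]=p[1]+np.sin(a)*pts[:,0]+np.cos(a)*pts[:,1]; return w
    r=least_squares(lambda p:(proj(c,m(p))-uv).ravel(),x0,x_scale=[10,10,.1]); return r.x,r.fun.reshape(-1,2)
E
python3 - <<'E'
from fit import *
np.set_printoptions(precision=2,suppress=True)
c=np.load('pics/w1.npy',allow_pickle=True).item()
F=lambda u:(np.array(u,float)+.5)/5-.5+[178,124]
print('tray',*fit(c,[(-42,-46,2),(42,-46,2),(-42,46,2),(42,46,2)],F([(22,53),(50,350),(360,45),(367,340)]),[463,207,0]))
print('scoop',*fit(c,[(-74,-24,1),(-74,24,1),(-12,-24,19),(-12,24,19),(2,0,23)],F([(565,177),(733,175),(573,408),(740,404),(654,460)]),[533,339,0]))
print('rail tops', at_z(c,F([(90,85),(118,345),(292,60),(318,350)]),14))
print('bar',at_z(c,F([(70,83),(220,80)]),18)); print('balls',at_z(c,F([(143,125),(235,127),(150,213),(237,208)]),10))
print(at_z(c,F([(653,412),(656,515)]),23))
E
```

```text
tray [464.68 211.45   0.02] [[ 0.49  0.63]
 [ 0.6  -1.11]
 [-0.72  0.62]
 [-0.33 -0.39]]
scoop [532.6  341.46   0.03] [[ 0.1   0.75]
 [ 0.23  0.28]
 [-0.44 -0.1 ]
 [-0.26 -0.2 ]
 [ 0.37 -0.79]]
rail tops [[429.99 184.96  14.  ]
 [503.85 187.99  14.  ]
 [423.54 239.71  14.  ]
 [505.46 245.06  14.  ]]
bar [[428.88 180.5   18.  ]
 [428.27 220.68  18.  ]]
balls [[441.57 197.98  10.  ]
 [442.22 223.28  10.  ]
 [466.3  198.56  10.  ]
 [464.95 223.    10.  ]]
[[521.14 339.99  23.  ]
 [553.05 342.54  23.  ]]
```

Tray at (464.7, 211.5), yaw 0.02. Scoop at (532.6, 341.5), yaw 0.03. The sizes agree with the given ones and the fit residuals are about 1 px, so I'll go to the grasp.

```bash
python3 -m pendant '{"dp":[[-0.05,0.036,0.03],[-0.097,0.072,0.08],[-0.097,0.072,0.13],[-0.097,0.072,0.165],[-0.097,0.072,0.19],[-0.097,0.072,0.19]],"rotation":[[0,0,-0.03],[0,0,-0.03],[0,0,-0.03],[0,0,-0.03],[0,0,-0.03],[0,0,-0.03]]}' 0.05
python3 - <<'E'
from h import *
c=grab('wrist');np.save('pics/w2.npy',c,allow_pickle=True)
cv2.imwrite('pics/w2.png',cv2.resize(c['pixels'][:,:,::-1],(800,600),interpolation=cv2.INTER_CUBIC))
E
```

```text
time: 2.0
tool_pos: [554.0, 342.6, 26.9]
tcp_rot: [-3.14, -0.005, -3.109]
contact_force: [0.4, -0.4, -0.0]
grip_width: 49.7
finger_force: 0.0
```

View pics/w2.png

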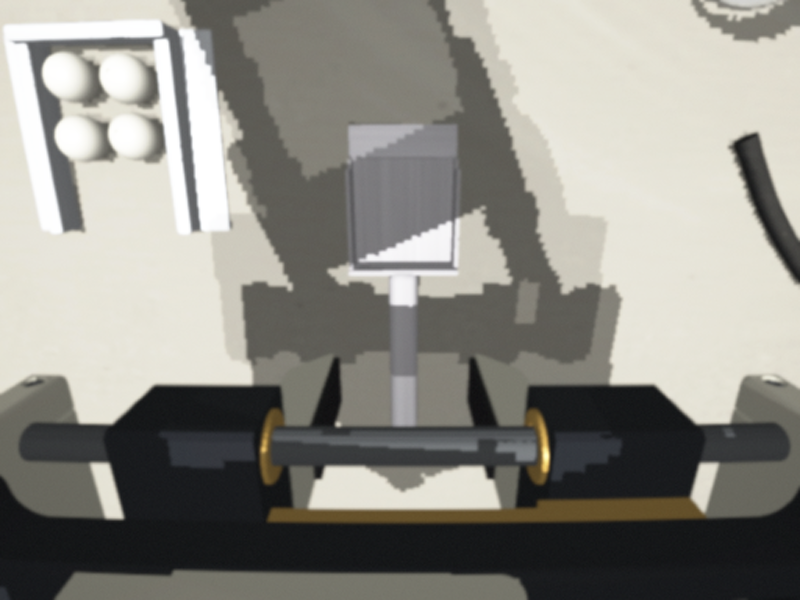

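The scoop is centred between the fingers, with its lip corners at (348,124) and (457,124). The tray is at upper left with all four balls in it. I'll refit from this closer view, descend and grip.

```bash
python3 - <<'E'
from fit import *
np.set_printoptions(precision=2,suppress=True)
c=np.load('pics/w2.npy',allow_pickle=True).item()
F=lambda u:(np.array(u,float)+.5)*.64-.5
print('scoop',*fit(c,[(-74,-24,1),(-74,24,1),(-12,-24,19),(-12,24,19)],F([(348,124),(457,124),(349,274),(459,273)]),[533,339,0]))
print('rail tops', at_z(c,F([(35,50),(62,232),(156,40),(179,232)]),14)); print('flange R',at_z(c,F([(212,32),(229,230)]),2))
print('balls',at_z(c,F([(69,77),(126,79),(81,138),(134,137)]),10))
E
python3 -m pendant '{"dp":[[-0.002,-0.0005,0.013],[-0.002,-0.0005,0.0235],[-0.002,-0.0005,0.0235]],"rotation":[[0,0,0],[0,0,0],[0,0,0]]}'
```

```text
scoop [531.93 342.18   0.04] [[ 0.22  1.32]
 [ 0.02  0.68]
 [ 0.37 -1.16]
 [-0.62 -1.06]]
rail tops [[432.13 187.72  14.  ]
 [507.35 186.07  14.  ]
 [428.54 239.38  14.  ]
 [506.05 240.71  14.  ]]
flange R [[422.68 257.72   2.  ]
 [506.57 258.8    2.  ]]
balls [[441.9  197.97  10.  ]
 [442.62 222.81  10.  ]
 [466.51 199.34  10.  ]
 [465.83 223.3   10.  ]]
time: 2.42
tool_pos: [558.4, 340.9, 4.7]
tcp_rot: [-3.141, -0.002, -3.112]
contact_force: [-0.1, -1.2, -0.3]
grip_width: 49.9
finger_force: 0.0
```

```bash
python3 -m pendant '{"dp":[[0,0.001,0.001],[0,0.001,0.001],[0,0.001,0.001],[0,0.001,0.001],[0,0.001,0.001],[0,0.001,0.001]],"rotation":[[0,0,0],[0,0,0],[0,0,0],[0,0,0],[0,0,0],[0,0,0]]}' 0.0
```

```text
time: 3.18
tool_pos: [559.1, 342.2, 4.6]
tcp_rot: [3.142, 0.0, -3.111]
contact_force: [0.5, 0.3, 0.9]
grip_width: 0.7
finger_force: 0.0
```

The fingers closed to 0.7 mm with no force, so the handle isn't in them. I'll look before doing anything else.

Run:
```python
from h import *
c=grab('wrist');np.save('pics/w3.npy',c,allow_pickle=True)
cv2.imwrite('pics/w3.png',cv2.resize(c['pixels'][:,:,::-1],(800,600),interpolation=cv2.INTER_CUBIC)); o=get_obs(); print(o['grip_width'],o['finger_force'],o['tool_pos'],o['contact_force'])
```

```text
0.6378984692960794 0.0 [559.04205832 342.18171059   4.55107132] [ 0.32893586  0.92440434 -0.17840251]
```

View pics/w3.png

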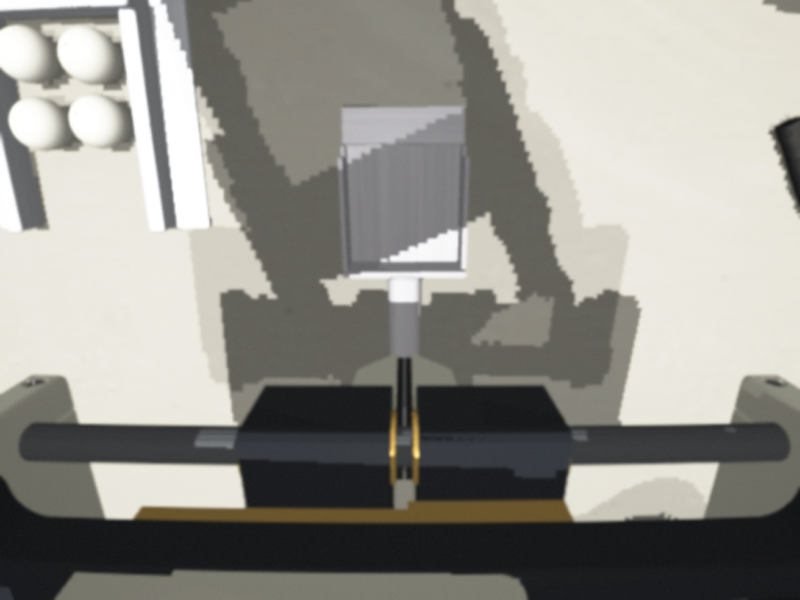

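The fingers stop above the handle. In both pictures the tips show at row 358, but a tip at the reported TCP should show further up. I'll work out the real tip position from the finger edges.

Run:
```python
from h import *
np.set_printoptions(precision=1,suppress=True)
c=np.load('pics/w2.npy',allow_pickle=True).item(); T=c['P']@np.linalg.inv(c['T_tool_cam'])
print(c['cx'],c['cy'],c['dist'],T[:3,3])
for z0 in (0,10,20,25,30):
    p=[(T@[x,y,-z0,1])[:3] for x in(9.5,-9.5) for y in(-24.9,24.9)]; print(z0,((proj(c,p)+.5)/.64).tolist())
for n in('scene',):
    s=grab(n); T3,_=tool(); q=proj(s,[T3[:3,3],T3[:3,3]+[0,0,25]]); print(q)
    u,v=q[0].astype(int); cv2.imwrite('pics/s3.png',cv2.resize(s['pixels'][v-45:v+30,u-50:u+50,::-1],None,fx=8,fy=8,interpolation=cv2.INTER_CUBIC)); print((q-[u-50,v-45]+.5)*8)
```

```text
258.36236309240184 191.53807338209606 [-0.  0.  0.  0.  0.] [554.  342.6  26.9]
0 [[347.4460671185035, 330.69437551203185], [460.00908578185624, 330.6453540331504], [349.1456471116109, 369.4400369850353], [458.39941317299696, 369.39707842835367]]
10 [[344.5892827619428, 339.5504942658538], [462.7826883475938, 339.50027588002587], [346.4687068406737, 379.8883989051837], [461.00029628016995, 379.84485070222837]]
20 [[341.43438772460826, 349.33702732828345], [465.84578499216246, 349.2856773498686], [343.52355919471887, 391.392092797819], [463.86181739807597, 391.34810953322307]]
25 [[339.7303239621025, 354.62580432506303], [467.5002940257304, 354.5739290129671], [341.9376768549692, 397.59023044268423], [465.40269195406495, 397.54610865519925]]
30 [[337.9326648569155, 360.20716106293133], [469.2456989761393, 360.15479873004523], [340.26842591967096, 404.1170215370326], [467.0245868362809, 404.07282833963137]]
[[191.1 179.3]
 [190.4 173.6]]
[[405.  366.2]
 [398.9 320.8]]
```

View pics/s3.png

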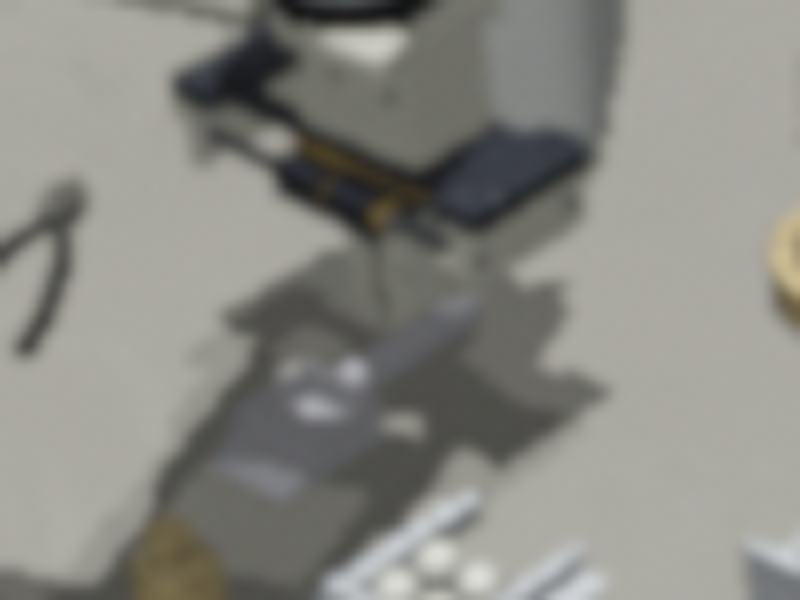

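Both cameras agree: the real fingertips sit about 27 mm above the reported TCP, at roughly z = 32 now. So the tool-length figure is wrong and I'll work with that offset. I'll open, descend in steps while watching force, and grip.

```bash
python3 -m pendant '{"dp":[[0,0,0],[0,0,0],[0,0,0]],"rotation":[[0,0,0],[0,0,0],[0,0,0]]}' 0.05
python3 -m pendant '{"dp":[[0,0,0.006],[0,0,0.012],[0,0,0.018],[0,0,0.018]],"rotation":[[0,0,0],[0,0,0],[0,0,0],[0,0,0]]}'
python3 -m pendant '{"dp":[[0,0,0.002],[0,0,0.004],[0,0,0.006],[0,0,0.006]],"rotation":[[0,0,0],[0,0,0],[0,0,0],[0,0,0]]}'
```

```text
time: 3.65
tool_pos: [559.0, 342.2, 4.5]
tcp_rot: [3.141, 0.0, -3.111]
contact_force: [0.1, -0.4, -1.1]
grip_width: 25.8
finger_force: 0.0
time: 4.15
tool_pos: [558.5, 341.9, -14.4]
tcp_rot: [-3.141, -0.001, -3.111]
contact_force: [-0.2, -0.2, 0.1]
grip_width: 49.8
finger_force: 0.0
time: 4.65
tool_pos: [558.9, 342.2, -19.6]
tcp_rot: [-3.142, -0.0, -3.111]
contact_force: [1.3, -0.5, -0.8]
grip_width: 49.5
finger_force: 0.0
```

```bash
python3 -m pendant '{"dp":[[0,0,0.002],[0,0,0.003],[0,0,0.003],[0,0,0.003],[0,0,0.003],[0,0,0.003],[0,0,0.003]],"rotation":[[0,0,0],[0,0,0],[0,0,0],[0,0,0],[0,0,0],[0,0,0],[0,0,0]]}'  0.0
python3 -m pendant '{"dp":[[0,0,-0.02],[0,0,-0.04],[0,0,-0.04],[0,0,-0.04]],"rotation":[[0,0,0],[0,0,0],[0,0,0],[0,0,0]]}'
python3 - <<'E'
from h import *
c=grab('wrist');np.save('pics/w4.npy',c,allow_pickle=True)
cv2.imwrite('pics/w4.png',cv2.resize(c['pixels'][:,:,::-1],(800,600),interpolation=cv2.INTER_CUBIC))
E
```

```text
time: 5.52
tool_pos: [559.1, 342.2, -22.4]
tcp_rot: [3.142, 0.0, -3.111]
contact_force: [-0.7, 0.2, 0.4]
grip_width: 12.7
finger_force: 30.0
time: 6.02
tool_pos: [558.8, 342.1, 17.5]
tcp_rot: [-3.142, -0.0, -3.111]
contact_force: [-0.4, -0.3, -0.9]
grip_width: 12.7
finger_force: 30.0
```

View pics/w4.png

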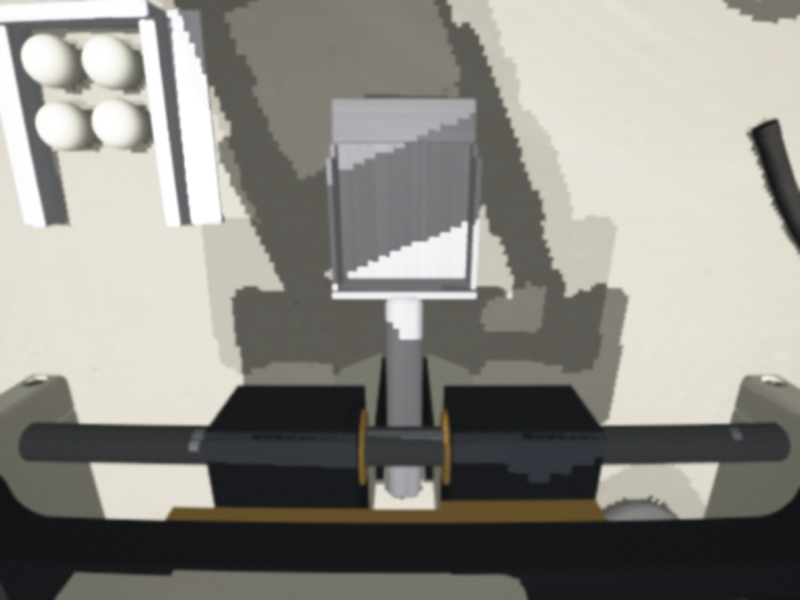

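The scoop is held with 12.7 mm width and 30 N. It is level and symmetric in the picture, with lip corners at (331,100) and (476,100). Next I'll compute the scoop pose relative to the tool, and refine the tray.

Run:
```python
from fit import *
np.set_printoptions(precision=2,suppress=True)
c=np.load('pics/w4.npy',allow_pickle=True).item(); T=c['P']@np.linalg.inv(c['T_tool_cam']); print(T[:3,3])
F=lambda u:(np.array(u,float)+.5)*.64-.5
h=40
print('scoop',*fit(c,[(-74,-24,1+h),(-74,24,1+h),(-12,-24,19+h),(-12,24,19+h)],F([(331,100),(476,100),(331,297),(477,297)]),[533,339,0]))
print('rail tops', at_z(c,F([(12,50),(42,226),(143,30),(170,226)]),14)); print('flange R',at_z(c,F([(200,12),(221,221)]),2))
print('balls',at_z(c,F([(51,61),(111,62),(63,126),(119,124)]),10))
```

```text
[558.82 342.09  17.5 ]
scoop [532.12 341.62   0.03] [[ 0.34  1.02]
 [-0.21  0.85]
 [ 0.76 -1.04]
 [-0.88 -1.18]]
rail tops [[438.47 185.88  14.  ]
 [507.54 184.86  14.  ]
 [431.83 239.72  14.  ]
 [506.42 241.71  14.  ]]
flange R [[422.48 257.31   2.  ]
 [505.63 259.     2.  ]]
balls [[441.91 198.39  10.  ]
 [442.37 223.22  10.  ]
 [466.56 199.15  10.  ]
 [465.64 223.23  10.  ]]
```

```bash
python3 -m pendant '{"dp":[[-0.03,-0.04,0],[-0.055,-0.085,0],[-0.063,-0.12,0],[-0.063,-0.129,0.01],[-0.063,-0.129,0.03],[-0.063,-0.129,0.038],[-0.063,-0.129,0.038]],"rotation":[[0,0,0],[0,0,0.01],[0,0,0.01],[0,0,0.01],[0,0,0.01],[0,0,0.01],[0,0,0.01]]}'
```

```text
time: 6.95
tool_pos: [624.8, 216.3, -21.7]
tcp_rot: [-3.141, -0.002, -3.12]
contact_force: [1.1, -0.5, -1.0]
grip_width: 12.7
finger_force: 30.0
```

```bash
python3 -m pendant '{"dp":[[0,-0.0006,0.0005],[0.01,-0.0006,0.0005],[0.02,-0.0006,0.0005],[0.028,-0.0006,0.0005],[0.034,-0.0006,0.0005],[0.038,-0.0006,0.0005],[0.038,-0.0006,0.0005]],"rotation":[[0,0,0],[0,0,0],[0,0,0],[0,0,0],[0,0,0],[0,0,0],[0,0,0]]}'
python3 - <<'E'
from h import *
for i in range(3):
    c=grab('wrist'); o=get_obs(); print(o['tool_pos'].round(1),o['tcp_rot'].round(3),o['contact_force'].round(1))
np.save('pics/w5.npy',c,allow_pickle=True)
a=c['pixels'][:,:,::-1]; cv2.imwrite('pics/w5.png',cv2.resize(a[10:190,140:380],None,fx=3.333,fy=3.333,interpolation=cv2.INTER_CUBIC))
E
```

```text
time: 7.82
tool_pos: [587.8, 213.8, -20.9]
tcp_rot: [3.142, 0.0, -3.121]
contact_force: [0.3, 0.5, -2.1]
grip_width: 13.1
finger_force: 30.0
[588.1 213.8 -20.9] [ 3.141  0.    -3.121] [ 0.4 -1.3 -0.9]
[588.2 213.8 -20.9] [ 3.141  0.    -3.121] [ 0.4 -1.3 -2. ]
[588.3 213.8 -21. ] [ 3.141  0.    -3.122] [-0.4 -0.5 -1.9]
```

View pics/w5.png

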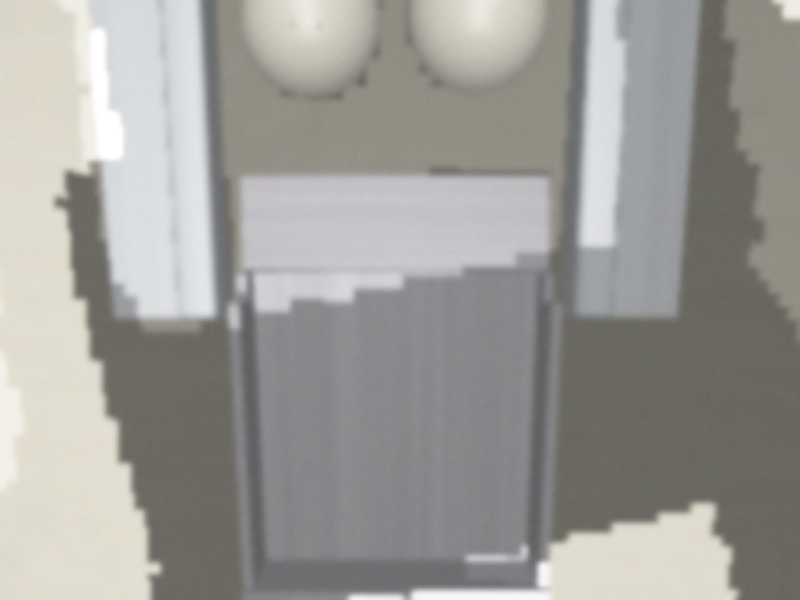

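The scoop is well centred between the rails: lip centre at column 395, rail centre about 394. I'll push in slowly.

```bash
python3 -m pendant '{"dp":[[0.005,0,0],[0.01,0,0],[0.015,0,0],[0.02,0,0],[0.025,0,0],[0.03,0,0],[0.035,0,0],[0.04,0,0]],"rotation":[[0,0,0],[0,0,0],[0,0,0],[0,0,0],[0,0,0],[0,0,0],[0,0,0],[0,0,0]]}'
python3 -m pendant '{"dp":[[0.005,0,0],[0.01,0,0],[0.015,0,0],[0.019,0,0],[0.022,0,0],[0.025,0,0],[0.027,0,0],[0.027,0,0]],"rotation":[[0,0,0],[0,0,0],[0,0,0],[0,0,0],[0,0,0],[0,0,0],[0,0,0],[0,0,0]]}'
python3 - <<'E'
from h import *
for i in range(2):
    c=grab('wrist'); o=get_obs(); print(o['tool_pos'].round(1),o['tcp_rot'].round(3),o['contact_force'].round(1),o['grip_width'])
np.save('pics/w6.npy',c,allow_pickle=True)
E
```

```text
time: 8.98
tool_pos: [547.6, 213.0, -21.0]
tcp_rot: [3.142, -0.0, -3.121]
contact_force: [0.1, -0.1, -1.6]
grip_width: 12.6
finger_force: 30.0
time: 9.98
tool_pos: [520.9, 212.4, -20.9]
tcp_rot: [3.142, -0.0, -3.121]
contact_force: [-0.8, 0.1, -2.0]
grip_width: 12.7
finger_force: 30.0
[521.  212.4 -21. ] [ 3.141  0.    -3.121] [-0.5 -0.5 -2.2] 12.781379475227867
[521.1 212.4 -20.9] [ 3.141  0.    -3.121] [ 0.5  0.4 -1.4] 12.799783735517499
```

```bash
python3 -m pendant '{"dp":[[0.001,0,0],[0.002,0,0],[0.002,0,0]],"rotation":[[0,0,0],[0,0,0],[0,0,0]]}'
cat > balls.py <<'E'
from h import *
np.set_printoptions(precision=1,suppress=True)
def balls(z,tcp_to_scoop=26.7):
    c=grab('wrist'); T=c['P']@np.linalg.inv(c['T_tool_cam'])
    g=cv2.cvtColor(c['pixels'],cv2.COLOR_RGB2GRAY); h=cv2.HoughCircles(cv2.medianBlur(g,3),cv2.HOUGH_GRADIENT,1.2,18,param1=80,param2=14,minRadius=11,maxRadius=22)
    for u,v,r in h[0]:
        X=at_z(c,[(u,v)],z)[0]; L=np.linalg.inv(T)@np.r_[X,1]
        s=(tcp_to_scoop-L[0],-L[1] if 0 else L[1])
        col=c['pixels'][int(v),int(u)]
        if -110<s[0]<40 and abs(s[1])<40: print('ball? scoop xy',np.array(s),'r',r,col)
    return c
E
python3 - <<'E'
from balls import *
c=balls(12.6); np.save('pics/w7.npy',c,allow_pickle=True); print(get_obs()['contact_force'],get_obs()['tool_pos'])
E
```

```text
time: 10.45
tool_pos: [518.8, 212.4, -21.0]
tcp_rot: [3.142, -0.0, -3.121]
contact_force: [0.4, 0.0, -2.3]
grip_width: 12.5
finger_force: 30.0
ball? scoop xy [34.3 -0.2] r 18.68 [136 134 138]
ball? scoop xy [-54.5 -15.9] r 17.24 [185 183 172]
ball? scoop xy [-58.2 -37.5] r 21.32 [221 224 226]
ball? scoop xy [-64.3 -17.9] r 15.92 [195 198 201]
ball? scoop xy [-37.7 -34.6] r 21.32 [154 157 160]
ball? scoop xy [-17.6 -32.8] r 18.68 [153 154 157]
ball? scoop xy [-27.5 -14.2] r 20.0 [171 169 159]
ball? scoop xy [-69.3  -7.7] r 13.4 [184 185 189]
ball? scoop xy [ 3.4 39.9] r 13.4 [148 150 154]
ball? scoop xy [-58.6  15.5] r 13.16 [141 139 137]
ball? scoop xy [-64.3   6.4] r 11.84 [194 197 199]
ball? scoop xy [-46.8 -11.2] r 18.68 [169 167 157]
[-0.2 -0.1 -1.8] [518.9 212.4 -21. ]
```

```bash
python3 -m pendant '{"dp":[[-0.003,0,0],[-0.008,0,0],[-0.015,0,0],[-0.022,0,0],[-0.028,0,0],[-0.032,0,0],[-0.034,0,0],[-0.034,0,0]],"rotation":[[0,0,0],[0,0,0],[0,0,0],[0,0,0],[0,0,0],[0,0,0],[0,0,0],[0,0,0]]}'
python3 - <<'E'
from h import *
np.set_printoptions(precision=1,suppress=True)
c=grab('wrist'); T=c['P']@np.linalg.inv(c['T_tool_cam'])
im=c['pixels'].astype(int)
# rectify the scoop-bowl plane at ball-centre height z=12.6 : 1 px/mm, scoop x -74..-12, y -24..24
xs,ys=np.meshgrid(np.arange(-80,-8),np.arange(-26,27),indexing='ij')
L=np.c_[26.7-xs.ravel(),ys.ravel(),np.zeros(xs.size),np.ones(xs.size)]
W=(L@T.T)[:,:3]; W[:,2]=12.6
uv=proj(c,W).astype(np.float32); r=cv2.remap(c['pixels'],uv[:,0].reshape(xs.shape),uv[:,1].reshape(xs.shape),cv2.INTER_LINEAR).astype(int)
d=r[:,:,0]-r[:,:,2]
for i in range(0,72,3): print('%4d '%xs[i,0],''.join('#' if v>6 else '.' for v in d[i]))
m=(d>6)&(xs>-62)&(abs(ys)<23); print(m.sum())
E
```

```text
time: 11.5
tool_pos: [552.9, 213.1, -21.0]
tcp_rot: [3.142, -0.0, -3.121]
contact_force: [0.1, 0.3, -2.4]
grip_width: 12.9
finger_force: 30.0
 -80  ..##################################################.
 -77  ..##################################################.
 -74  ..##.............................................###.
 -71  ..##.............................................###.
 -68  ..##..............................................##.
 -65  ..##..............................................##.
 -62  ..##..............................................#..
 -59  ..#..................................................
 -56  ...........##########............############........
 -53  ........################.......#################.....
 -50  ......###################.....###################....
 -47  ......###################.....###################....
 -44  .......##################......#################.....
 -41  .........##############..........#############.......
 -38  ..............###................#####...............
 -35  .........############.......##############...........
 -32  .......################...##################.........
 -29  .....########################################........
 -26  .....####################.##################.........
 -23  ......##################...################..........
 -20  ........#############..........#########.............
 -17  #....................................................
 -14  #...................................................#
 -11  #...................................................#
1192
```

All four balls are in the bowl. I'll lift level, and compute the press pose from the w1 corners I already read.

```bash
python3 -m pendant '{"dp":[[0,0,-0.005],[0,0,-0.015],[0,0,-0.03],[0,0,-0.05],[0,0,-0.075],[0,0,-0.1],[0,0,-0.115],[0,0,-0.12]],"rotation":[[0,0,0],[0,0,0],[0,0,0],[0,0,0],[0,0,0],[0,0,0],[0,0,0],[0,0,0]]}'
python3 - <<'E'
from fit import *
np.set_printoptions(precision=1,suppress=True)
c=np.load('pics/w1.npy',allow_pickle=True).item()
F=lambda u:(np.array(u,float)+.5)*.64-.5
print('base',at_z(c,F([(210,266),(237,385),(50,284)]),8))
print('hole',at_z(c,F([(197,283),(220,383)]),8))
print('walltop63',at_z(c,F([(80,332),(212,308)]),63))
print('floor',at_z(c,F([(130,338),(195,328),(205,375)]),8))
t=grab('top'); G=lambda u:(np.array(u,float)+.5)*.64-.5
print('top base corners',at_z(t,G([(381,293),(385,339),(479,281),(485,325)]),8)); np.save('pics/t1.npy',t,allow_pickle=True)
E
```

```text
time: 12.55
tool_pos: [553.4, 213.2, 100.4]
tcp_rot: [3.141, 0.002, -3.121]
contact_force: [0.6, -0.7, -2.6]
grip_width: 12.9
finger_force: 30.0
base [[471.9  93.1   8. ]
 [593.2 103.6   8. ]
 [488.3 -63.3   8. ]]
hole [[487.9  78.7   8. ]
 [591.   86.8   8. ]]
walltop63 [[514.5  -1.   63. ]
 [493.4 114.6  63. ]]
floor [[542.9   4.5   8. ]
 [532.5  70.3   8. ]
 [582.3  72.9   8. ]]
top base corners [[ 606.7   99.9    8. ]
 [ 476.3   96.4    8. ]
 [ 623.5 -172.6    8. ]
 [ 497.3 -177.3    8. ]]
```

```bash
python3 -m pendant '{"dp":[[-0.002,-0.005,-0.003],[-0.009,-0.018,-0.013],[-0.019,-0.037,-0.028],[-0.029,-0.057,-0.043],[-0.037,-0.074,-0.056],[-0.043,-0.086,-0.065],[-0.046,-0.092,-0.07],[-0.046,-0.093,-0.07]],"rotation":[[0,0,0],[0,0,0],[0,0,0],[0,0,0],[0,0,0],[0,0,0],[0,0,0],[0,0,0]]}'
python3 - <<'E'
from h import *
grab('wrist'); c=grab('wrist');np.save('pics/w8.npy',c,allow_pickle=True); print(get_obs()['tool_pos'])
cv2.imwrite('pics/w8.png',cv2.resize(c['pixels'][0:288,0:384,::-1],(800,600),interpolation=cv2.INTER_CUBIC))
E
```

```text
time: 13.6
tool_pos: [600.9, 120.8, 169.0]
tcp_rot: [3.141, 0.0, -3.122]
contact_force: [-0.3, 0.3, -2.6]
grip_width: 12.8
finger_force: 30.0
[600.29553284 121.37816099 168.50872583]
```

View pics/w8.png

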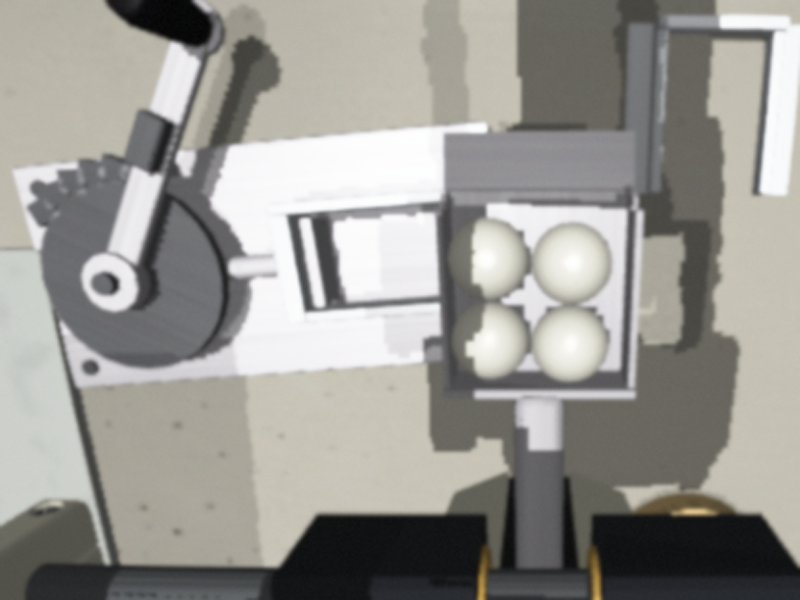

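The picture shows:
- All four balls in the bowl.
- Base plate corners at (14,170), (77,387) and (487,123).
- Chamber opening from (290,212) to (440,300).
- Lever hub at (104,283) and lever end at (200,38).
- Teeth at about (118,163), (92,168), (68,181) and (42,190) to (42,212).

Run:
```python
from fit import *
np.set_printoptions(precision=2,suppress=True)
c=np.load('pics/w8.npy',allow_pickle=True).item()
F=lambda u:(np.array(u,float)+.5)*.48-.5
p,r=fit(c,[(-65,-105,8),(65,-105,8),(-65,165,8)],F([(14,170),(77,387),(487,123)]),[552,-66,.08]); print(p,r)
M=lambda q:np.array([p[0]+np.cos(p[2])*q[0]-np.sin(p[2])*q[1],p[1]+np.sin(p[2])*q[0]+np.cos(p[2])*q[1]])
print('chamber',M((0,112)),'axis',M((0,-30)))
ax=M((0,-30))
for z in(52,56,60): print('hub',z,at_z(c,F([(104,283)]),z)[0])
for z in(48,51): 
    k=at_z(c,F([(200,38),(180,60)]),z)[0]; print('lever end',z,k,np.hypot(*(k[:2]-ax)),np.arctan2(*(k[:2]-ax)[::-1]))
print('rim of chamber 42:',at_z(c,F([(308,318),(278,208)]),42),M((30,67)),M((-30,67)))
th=at_z(c,F([(150,140),(118,160),(92,166),(68,179),(42,190),(36,212)]),40)
for t in th: d=t[:2]-ax; print('tooth',np.hypot(*d),np.arctan2(d[1],d[0])%(2*np.pi))
```

```text
[554.05 -65.61   0.09] [[-1.27 -0.62]
 [-0.29  1.46]
 [ 1.34 -0.26]]
chamber [544.02  45.94] axis [556.73 -95.49]
hub 52 [ 556.47 -101.     52.  ]
hub 56 [555.95 -98.07  56.  ]
hub 60 [555.42 -95.15  60.  ]
lever end 48 [444.04 -37.58  48.  ] 126.70058134391634 2.6668997238589776
lever end 51 [444.76 -36.03  51.  ] 126.78188583650625 2.653490204432609
rim of chamber 42: [[575.    -0.67  42.  ]
 [519.51 -10.79  42.  ]] [577.93   3.81] [518.17  -1.56]
tooth 72.89123023318812 2.8265683809262607
tooth 60.19220877546444 3.066529340256785
tooth 58.057889385304144 3.3082854125035497
tooth 56.28006905390356 3.573983363524167
tooth 60.003866903050906 3.8427080536880096
tooth 56.49038654321539 4.043941267617328
```

Press at (554, -65.6), yaw 0.09; chamber centre at (544, 46); lever at world angle 2.66, with the first tooth at about 3.07, so the third click is done at about 3.58. I'll carry the scoop over level, lower it, and compute the tip about the lip.

```bash
python3 -m pendant '{"dp":[[-0.003,-0.004,0],[-0.01,-0.014,0],[-0.02,-0.028,0],[-0.031,-0.043,0],[-0.04,-0.056,0],[-0.046,-0.063,0],[-0.048,-0.066,0],[-0.049,-0.067,0]],"rotation":[[0,0,-0.005],[0,0,-0.015],[0,0,-0.03],[0,0,-0.045],[0,0,-0.06],[0,0,-0.067],[0,0,-0.07],[0,0,-0.07]]}'
python3 -m pendant '{"dp":[[0,0,0.006],[0,0,0.022],[0,0,0.045],[0,0,0.072],[0,0,0.097],[0,0,0.118],[0,0,0.129],[0,0,0.132]],"rotation":[[0,0,0],[0,0,0],[0,0,0],[0,0,0],[0,0,0],[0,0,0],[0,0,0],[0,0,0]]}'
python3 - <<'E'
from h import *
np.set_printoptions(precision=3,suppress=True)
r=np.array([.1007,0,-.024])
for th in(.1,.2,.3,.4,.5,.6,.7,.8,.9): print(th,r-R.from_rotvec([0,-th,0]).apply(r))
E
# numeric view: lip vs chamber check
python3 - <<'E'
from h import *
o=get_obs();T,_=tool(); print(o['tool_pos'].round(1),o['tcp_rot'].round(3),o['joint_positions'].round(2), (T@[100.7,0,-24,1])[:3].round(1))
E
```

```text
time: 14.7
tool_pos: [651.1, 55.2, 169.0]
tcp_rot: [3.141, -0.0, -3.051]
contact_force: [0.3, 0.1, -1.5]
grip_width: 12.4
finger_force: 30.0
time: 15.7
tool_pos: [650.6, 55.2, 36.0]
tcp_rot: [3.141, -0.001, -3.051]
contact_force: [-0.0, -0.6, -2.0]
grip_width: 12.5
finger_force: 30.0
0.1 [-0.002  0.    -0.01 ]
0.2 [-0.003  0.    -0.02 ]
0.3 [-0.003  0.    -0.031]
0.4 [-0.001  0.    -0.041]
0.5 [ 0.001  0.    -0.051]
0.6 [ 0.004  0.    -0.061]
0.7 [ 0.008  0.    -0.071]
0.8 [ 0.013  0.    -0.08 ]
0.9 [ 0.019  0.    -0.088]
[650.6  55.2  36. ] [ 3.141e+00 -1.000e-03 -3.051e+00] [-0.03  0.73  1.34  0.    1.08 -1.69] [550.3  46.1  60.1]
```

```bash
python3 -m pendant '{"dp":[[-0.001,0,-0.005],[-0.002,0,-0.01],[-0.002,0,-0.014],[-0.003,0,-0.018],[-0.003,0,-0.022],[-0.003,0,-0.026],[-0.002,0,-0.029],[-0.001,0,-0.033]],"rotation":[[0,-0.05,0],[0,-0.1,0],[0,-0.15,0],[0,-0.2,0],[0,-0.25,0],[0,-0.3,0],[0,-0.35,0],[0,-0.4,0]]}'
python3 - <<'E'
from h import *
np.set_printoptions(precision=4,suppress=True)
T,o=tool(); print((T@[100.7,0,-24,1])[:3].round(1),o['contact_force'].round(1))
r=np.array([.1007,0,-.024])
for th in(.05,.1,.15,.2,.25,.3,.35,.4,.5): print(th,r-R.from_rotvec([0,-th,0]).apply(r))
E
```

```text
time: 16.7
tool_pos: [652.6, 55.1, 71.4]
tcp_rot: [-3.141, 0.403, -3.051]
contact_force: [-0.3, 0.7, -2.7]
grip_width: 13.0
finger_force: 30.0
[551.   45.9  54. ] [-0.3  0.7 -2.7]
0.05 [-0.0011  0.     -0.0051]
0.1 [-0.0019  0.     -0.0102]
0.15 [-0.0025  0.     -0.0153]
0.2 [-0.0028  0.     -0.0205]
0.25 [-0.0028  0.     -0.0257]
0.3 [-0.0026  0.     -0.0308]
0.35 [-0.0021  0.     -0.036 ]
0.4 [-0.0014  0.     -0.0411]
0.5 [ 0.0008  0.     -0.0512]
```

```bash
python3 -m pendant '{"dp":[[-0.0007,0,-0.003],[-0.0014,0,-0.006],[-0.002,0,-0.01],[-0.0024,0,-0.0138],[-0.0026,0,-0.0175],[-0.0027,0,-0.0215],[-0.0027,0,-0.025],[-0.0027,0,-0.025]],"rotation":[[0,-0.03,0],[0,-0.06,0],[0,-0.1,0],[0,-0.14,0],[0,-0.17,0],[0,-0.21,0],[0,-0.25,0],[0,-0.25,0]]}'
python3 -m pendant '{"dp":[[-0.0011,0,-0.005],[-0.0019,0,-0.0102],[-0.0025,0,-0.0153],[-0.0028,0,-0.0205],[-0.0028,0,-0.0257],[-0.0028,0,-0.0257],[-0.0028,0,-0.0257],[-0.0028,0,-0.0257]],"rotation":[[0,-0.05,0],[0,-0.1,0],[0,-0.15,0],[0,-0.2,0],[0,-0.25,0],[0,-0.25,0],[0,-0.25,0],[0,-0.25,0]]}'
cat > cnt.py <<'E'
from h import *
c=grab('wrist'); T=c['P']@np.linalg.inv(c['T_tool_cam'])
# bowl map, scoop frame relative to tool
def remap(W,shape):
    uv=proj(c,W).astype(np.float32); return cv2.remap(c['pixels'],uv[:,0].reshape(shape),uv[:,1].reshape(shape),cv2.INTER_LINEAR).astype(int)
xs,ys=np.meshgrid(np.arange(-80,-8),np.arange(-26,27),indexing='ij')
L=np.c_[26.7-xs.ravel(),ys.ravel(),np.full(xs.size,-34.),np.ones(xs.size)]
r=remap((L@T.T)[:,:3],xs.shape); d=r[:,:,0]-r[:,:,2]
for i in range(0,72,4): print('%4d '%xs[i,0],''.join('#' if v>6 else '.' for v in d[i]))
o=get_obs(); print(o['tool_pos'].round(1),o['tcp_rot'].round(3),o['contact_force'].round(1),o['time'])
E
python3 cnt.py
```

```text
time: 17.7
tool_pos: [653.0, 46.5, 118.4]
tcp_rot: [3.116, 0.614, -3.052]
contact_force: [-0.2, 0.6, -1.3]
grip_width: 12.7
finger_force: 30.0
time: 18.7
tool_pos: [647.7, 34.7, 176.6]
tcp_rot: [3.068, 0.799, -3.068]
contact_force: [0.2, -0.1, -1.7]
grip_width: 12.6
finger_force: 30.0
 -80  #####################################################
 -76  #####################################################
 -72  ####.............................................####
 -68  ####.............................................####
 -64  ####.............................................####
 -60  ###...............................................###
 -56  ##.................................................##
 -52  ##.................................................##
 -48  ##.................................................##
 -44  ##.................................................##
 -40  ##.................................................##
 -36  #..................................................##
 -32  ....................................................#
 -28  ....................................................#
 -24  ....................................................#
 -20  ....................................................#
 -16  #....................................................
 -12  #....................................................
[647.7  34.6 176.6] [ 3.068  0.799 -3.069] [-0.3  0.7 -1.3] 18.75
```

The wrist hit its joint limit, so the lip rose during the last part of the tip. The balls have left the bowl. I'll level the tool and check the chamber numerically.

Run:
```python
from h import *
np.set_printoptions(precision=4,suppress=True)
print(get_obs()['joint_positions'].round(2))
print(*move_to([640,100,215],R.from_euler('xyz',[np.pi,0,-3.051]).as_matrix()))
# rectified chamber from scene cam
c=grab('scene'); print(proj(c,[[544,46,18]]))
```

```text
[-0.21  0.29  2.02  1.34  0.28 -3.1 ]
[-0.0255  0.0678 -0.0239] [0.0624 0.7997 0.0127]
[[250.5584 212.0055]]
```

```bash
python3 -m pendant '{"dp":[[-0.003,0.008,-0.003],[-0.006,0.016,-0.006],[-0.009,0.025,-0.009],[-0.013,0.034,-0.012],[-0.016,0.043,-0.015],[-0.02,0.052,-0.018],[-0.023,0.06,-0.021],[-0.0255,0.068,-0.024]],"rotation":[[0.008,0.1,0.0015],[0.015,0.2,0.003],[0.023,0.3,0.005],[0.03,0.4,0.006],[0.04,0.5,0.008],[0.047,0.6,0.01],[0.055,0.7,0.011],[0.062,0.8,0.013]]}'
python3 - <<'E'
from h import *
np.set_printoptions(precision=4,suppress=True)
c=grab('wrist');np.save('pics/w9.npy',c,allow_pickle=True)
print(get_obs()['joint_positions'].round(2))
a=.09;ch=np.array([544,46])
xs,ys=np.meshgrid(np.arange(-80,60,4),np.arange(-110,90,2),indexing='ij')
W=np.c_[ch[0]+np.cos(a)*xs.ravel()-np.sin(a)*ys.ravel(),ch[1]+np.sin(a)*xs.ravel()+np.cos(a)*ys.ravel(),np.full(xs.size,18.)]
uv=proj(c,W).astype(np.float32); r=cv2.remap(c['pixels'],uv[:,0].reshape(xs.shape),uv[:,1].reshape(xs.shape),cv2.INTER_LINEAR).astype(int)
d=r[:,:,0]-r[:,:,2]
for i in range(xs.shape[0]): print('%4d '%xs[i,0],''.join('#' if v>6 else '.' for v in d[i]))
E
```

```text
time: 19.8
tool_pos: [640.1, 100.5, 215.7]
tcp_rot: [-3.142, -0.003, -3.052]
contact_force: [0.0, -0.8, -2.3]
grip_width: 13.0
finger_force: 30.0
[ 0.04  0.57  1.11  0.    1.47 -1.62]
 -80  .....#########.#####################################################################################
 -76  ....########...#####################################################################################
 -72  ...########.########################################################################################
 -68  ..#########.########################################################################################
 -64  .######.........####################################################################################
 -60  .................................................................................###################
 -56  .................................................................................###################
 -52  .................................................................................###################
 -48  ......................................................
[... 2128 characters left out ...]
..........................................................
  36  ....................................................................................................
  40  ....................................................................................................
  44  ....................................................................................................
  48  ....................................................................................................
  52  ....................................................................................................
  56  ....................................................................................................
```

```bash
python3 -m pendant '{"dp":[[0.01,0.025,0],[0.025,0.055,0],[0.033,0.075,0],[0.033,0.085,0],[0.033,0.085,0]],"rotation":[[0,0,0],[0,0,0],[0,0,0],[0,0,0],[0,0,0]]}'
cat > ch.py <<'E'
from h import *
c=grab('wrist');np.save('pics/w10.npy',c,allow_pickle=True)
a=.09;ch=np.array([544,46])
def rect(z,st=1,xr=(-45,45),yr=(-60,60)):
    xs,ys=np.meshgrid(np.arange(*xr,st),np.arange(*yr,st),indexing='ij')
    W=np.c_[ch[0]+np.cos(a)*xs.ravel()-np.sin(a)*ys.ravel(),ch[1]+np.sin(a)*xs.ravel()+np.cos(a)*ys.ravel(),np.full(xs.size,z)]
    uv=proj(c,W).astype(np.float32); return cv2.remap(c['pixels'],uv[:,0].reshape(xs.shape),uv[:,1].reshape(xs.shape),cv2.INTER_LINEAR)
r=rect(18.,1)
if __name__=='__main__':
    g=r.mean(2); b=r.astype(int)[:,:,0]-r[:,:,2]
    S=' .:-=+*#%@'
    for i in range(0,90,3): print('%4d '%(i-45),''.join(S[min(9,int(v/25.6))] for v in g[i][::2]),' ',''.join('0' if v<-3 else ('.' if v<3 else ('+' if v<8 else '#')) for v in b[i][::2]))
E
python3 ch.py
```

```text
time: 20.48
tool_pos: [599.8, 182.0, 215.6]
tcp_rot: [3.141, 0.001, -3.051]
contact_force: [-0.3, -0.5, -2.2]
grip_width: 12.8
finger_force: 30.0
 -45  @@@@@@@@@@@@@@@@@@@@@@@@@@@@@@@@@@@@@@@@@@@@@@@@@@@@@@@@@**#   .........................................................+##
 -42  @@@@@@@@@@@@@@@@@@@@@@@@@@@@@@@@@@@@@@@@@@@@@@@@@@@@@@@@@**#   .........................................................+##
 -39  @@@@@@@@@@@@@@@@@@@@@@@@@@@@@@@@@@@@@@@@@@@@@@@@@@@@@@@@@*+*   ..........................................................##
 -36  @@@@@@@@@@@@@@@@@@@@@@@@@@@@@@@@@@@@@@@@@@@@@@@@@@@@@@@@@*+*   ..........................................................##
 -33  @@@@@@@@@@@@@@@@@@@@@@@@@@@@@@@@@@@@@@@@@@@@@@@%%%%@@@@@@#*#   .........................................................+##
 -30  @@@@@@@@@@@@@@@@@@@@@@@@@@@@@@@@@@@@@@@@@@@@@@@*---=+#@@@#*#   ...............................................0.........+##
 -27  **********************************************+===-:-+%@%**#   0.0000.000000000000000000000.0000000.000000000000....0...+##
 -24  :-=**=------=++++++++==-==+++++++***+=
[... 2245 characters left out ...]
000000000000.0.00.00.000000......0.00...0.......##
  30  @@@@@@@@@@@@@@@@@@@@@@@@@@@@@@@@@@@@@@@@@@@@@@@@@@#***#%%+++   ..................................................0.......##
  33  @@@@@@@@@@@@@@@@@@@@@@@@@@@@@@@@@@@@@@@@@@@@@@@@@@@@@@%%%+++   ..........................................................##
  36  @@@@@@@@@@@@@@@@@@@@@@@@@@@@@@@@@@@@@@@@@@@@@@@@@@@@@@@%%*+*   .........................................................+##
  39  @@@@@@@@@@@@@@@@@@@@@@@@@@@@@@@@@@@@@@@@@@@@@@@@@@@@@@%%%*+*   ..........................................................##
  42  @@@@@@@@@@@@@@@@@@@@@@@@@@@@@@@@@@@@@@@@@@@@@@@@@@@@@@%%%+=+   ..........................................................##
```

All four balls show clearly inside the chamber. I'll return the scoop to where it lay.

```bash
python3 -m pendant '{"dp":[[0.008,0.05,0],[0.016,0.1,0.02],[0.023,0.14,0.07],[0.026,0.163,0.12],[0.026,0.163,0.17],[0.026,0.163,0.205],[0.026,0.163,0.222],[0.026,0.163,0.222]],"rotation":[[0,0,0.01],[0,0,0.03],[0,0,0.05],[0,0,0.06],[0,0,0.06],[0,0,0.06],[0,0,0.06],[0,0,0.06]]}'
python3 -m pendant '{"dp":[[0,0,0.005],[0,0,0.009],[0,0,0.012],[0,0,0.013],[0,0,0.013]],"rotation":[[0,0,0],[0,0,0],[0,0,0],[0,0,0],[0,0,0]]}'
python3 -m pendant '{"dp":[[0,0,0.0005],[0,0,0.001],[0,0,0.001]],"rotation":[[0,0,0],[0,0,0],[0,0,0]]}'
```

```text
time: 21.52
tool_pos: [559.1, 341.2, -7.1]
tcp_rot: [-3.142, -0.001, -3.113]
contact_force: [-0.8, 0.6, -1.0]
grip_width: 12.8
finger_force: 30.0
time: 22.15
tool_pos: [559.0, 342.0, -19.3]
tcp_rot: [3.141, 0.0, -3.112]
contact_force: [-0.7, 0.5, -1.3]
grip_width: 13.1
finger_force: 30.0
time: 22.52
tool_pos: [559.0, 342.0, -20.3]
tcp_rot: [3.141, 0.0, -3.112]
contact_force: [-0.4, 0.6, -1.3]
grip_width: 12.9
finger_force: 30.0
```

```bash
python3 -m pendant '{"dp":[[0,0,0.0005],[0,0,0.001],[0,0,0.001]],"rotation":[[0,0,0],[0,0,0],[0,0,0]]}'
python3 -m pendant '{"dp":[[0,0,0.0004],[0,0,0.0008],[0,0,0.0008]],"rotation":[[0,0,0],[0,0,0],[0,0,0]]}'
```

```text
time: 22.9
tool_pos: [559.0, 342.0, -21.4]
tcp_rot: [3.141, 0.0, -3.112]
contact_force: [0.0, -1.2, -2.0]
grip_width: 13.1
finger_force: 30.0
time: 23.28
tool_pos: [559.0, 341.9, -22.2]
tcp_rot: [3.141, 0.0, -3.112]
contact_force: [-1.1, 0.1, -2.2]
grip_width: 12.6
finger_force: 30.0
```

```bash
python3 -m pendant '{"dp":[[0,0,0.0003],[0,0,0.0005],[0,0,0.0005]],"rotation":[[0,0,0],[0,0,0],[0,0,0]]}'
python3 -m pendant '{"dp":[[0,0,0.0003],[0,0,0.0005],[0,0,0.0005]],"rotation":[[0,0,0],[0,0,0],[0,0,0]]}'
```

```text
time: 23.65
tool_pos: [559.0, 342.0, -22.6]
tcp_rot: [3.141, 0.0, -3.112]
contact_force: [0.3, 0.4, -1.0]
grip_width: 12.5
finger_force: 30.0
time: 24.02
tool_pos: [559.1, 342.0, -22.9]
tcp_rot: [3.141, 0.001, -3.112]
contact_force: [-0.8, 0.3, 1.9]
grip_width: 12.4
finger_force: 30.0
```

Contact is felt, so the scoop is on the bench. I'll release, lift straight up, then go to view the knob.

```bash
python3 -m pendant '{"dp":[[0,0,0],[0,0,0],[0,0,0],[0,0,-0.01],[0,0,-0.04],[0,0,-0.1],[0,0,-0.16],[0,0,-0.22]],"rotation":[[0,0,0],[0,0,0],[0,0,0],[0,0,0],[0,0,0],[0,0,0],[0,0,0],[0,0,0]]}' 0.05
python3 -m pendant '{"dp":[[0.089,-0.375,0],[0.089,-0.375,0],[0.089,-0.375,0],[0.089,-0.375,0],[0.089,-0.375,0],[0.089,-0.375,0],[0.089,-0.375,0],[0.089,-0.375,0]],"rotation":[[0,0,0.03],[0,0,0.03],[0,0,0.03],[0,0,0.03],[0,0,0.03],[0,0,0.03],[0,0,0.03],[0,0,0.03]]}'
cat > knob.py <<'E'
from h import *
np.set_printoptions(precision=3,suppress=True)
def knob():
    c=grab('wrist');np.save('pics/w11.npy',c,allow_pickle=True)
    m=(c['pixels'].max(2)<45).astype(np.uint8)
    n,l,s,ce=cv2.connectedComponentsWithStats(m)
    for i in range(1,n):
        if 60<s[i,4]<4000 and s[i,1]<215:
            ys,xs=np.nonzero(l==i); mr=cv2.minAreaRect(np.c_[xs,ys].astype(np.float32))
            print(s[i],ce[i],'at78',at_z(c,[ce[i]],78)[0],mr)
    print(tool()[0][:3,3])
if __name__=='__main__': knob(); knob()
E
python3 knob.py
```

```text
time: 25.02
tool_pos: [558.7, 341.7, 199.8]
tcp_rot: [3.141, 0.001, -3.112]
contact_force: [0.7, 0.9, -0.2]
grip_width: 50.0
finger_force: 0.0
time: 26.02
tool_pos: [481.4, -35.8, 197.2]
tcp_rot: [3.141, 0.001, 3.14]
contact_force: [-1.1, -0.3, 0.6]
grip_width: 50.1
finger_force: 0.0
[240  25  77   6 261] [275.559  28.406] at78 [333.683 -18.754  78.   ] ((278.0, 27.5), (76.0, 5.0), -0.0)
[246 131  19  21 250] [255.616 141.312] at78 [440.878 -38.216  78.   ] ((255.0, 141.0), (20.0, 18.0), 90.0)
[481.473 -34.962 197.041]
[240  25  77   6 256] [275.906  28.445] at78 [333.785 -17.764  78.   ] ((278.0, 27.5), (76.0, 5.0), -0.0)
[245 131  20  21 246] [254.78  141.122] at78 [440.729 -38.256  78.   ] ((254.10000610351562, 140.70001220703125), (19.230182647705078, 18.335756301879883), 63.43495178222656)
[481.537 -34.453 196.892]
```

Knob at about (439.5, -38), which is 130.6 mm from the axis (given as 130), so lever angle 2.687. I'll align the closing direction to the tangent and descend. Reported z = 32 puts the real tip at about 59.

```bash
python3 -m pendant '{"dp":[[0.02,-0.002,0],[0.042,-0.003,0],[0.042,-0.003,0],[0.042,-0.003,0.03],[0.042,-0.003,0.06],[0.042,-0.003,0.06]],"rotation":[[0,0,0.15],[0,0,0.3],[0,0,0.455],[0,0,0.455],[0,0,0.455],[0,0,0.455]]}'
python3 -m pendant '{"dp":[[0,0,0.02],[0,0,0.04],[0,0,0.06],[0,0,0.08],[0,0,0.095],[0,0,0.105],[0,0,0.105]],"rotation":[[0,0,0],[0,0,0],[0,0,0],[0,0,0],[0,0,0],[0,0,0],[0,0,0]]}'
```

```text
time: 26.88
tool_pos: [438.1, -36.8, 135.2]
tcp_rot: [3.141, -0.004, 2.689]
contact_force: [-0.2, -0.2, 0.1]
grip_width: 50.1
finger_force: 0.0
time: 27.75
tool_pos: [439.6, -38.2, 31.8]
tcp_rot: [3.141, -0.0, 2.687]
contact_force: [-0.2, 0.9, 0.5]
grip_width: 50.2
finger_force: 0.0
```

Now grip.

```bash
python3 -m pendant '{"dp":[[0,0,0],[0,0,0],[0,0,0],[0,0,0],[0,0,0],[0,0,0]],"rotation":[[0,0,0],[0,0,0],[0,0,0],[0,0,0],[0,0,0],[0,0,0]]}' 0.0
python3 - <<'E'
from h import *
np.set_printoptions(precision=4,suppress=True)
o=get_obs();print(o['contact_force'],o['joint_positions'].round(2))
# arc in tool axes at start: axis lies at tool -x, 130 away
for th in np.arange(.04,.36,.04): print(round(th,2),.130*(np.cos(th)-1),-.130*np.sin(th))
T,_=tool(); 
# check: world anticlockwise th -> tool coordinates
ax=np.array([556.7,-95.5,T[2,3]]); print(T[:3,:3].T@(ax-T[:3,3]))
th=.04; Rz=R.from_euler('z',th).as_matrix(); p=ax+Rz@(T[:3,3]-ax); print(T[:3,:3].T@(p-T[:3,3])/1000, R.from_matrix(T[:3,:3].T@Rz@T[:3,:3]).as_rotvec())
E
```

```text
time: 28.5
tool_pos: [439.3, -38.9, 31.9]
tcp_rot: [3.141, 0.0, 2.686]
contact_force: [-2.6, -3.1, 5.2]
grip_width: 20.4
finger_force: 30.0
[-2.5688 -3.0528  5.2331] [-0.26  0.42  1.96  0.    0.76 -1.38]
0.04 -0.00010398613407287095 -0.0051986134442624414
0.08 -0.00041577818065947295 -0.01038891021599245
0.12 -0.0009348773389973875 -0.015562586947559517
0.16 -0.0016604531611684992 -0.020711366859851976
0.2 -0.0025913448806385887 -0.02582701300335796
0.24 -0.0037260632692361585 -0.0309013414355275
0.28 -0.00506279301959977 -0.03592623431333478
0.32 -0.006599395649282693 -0.04089365288009531
[-130.3341    0.7155    0.0616]
[-0.0001 -0.0052 -0.    ] [-0.    0.   -0.04]
```

```bash
cat > f.py <<'E'
from h import *
o=get_obs(); p=o['tool_pos'][:2]-[556.7,-95.5]; a=np.arctan2(p[1],p[0])%(2*np.pi)
t=[-np.sin(a),np.cos(a)]; print('phi %.3f th %.3f r %.1f Ft %.1f Fr %.1f yaw %.3f w %.1f'%(a,a-2.687,np.hypot(*p),o['contact_force'][:2]@t,o['contact_force'][:2]@(p/np.hypot(*p)),o['tcp_rot'][2],o['grip_width']))
E
python3 f.py
python3 -m pendant '{"dp":[[-0.0001,-0.0052,0],[-0.0004,-0.0104,0],[-0.0009,-0.0156,0],[-0.0017,-0.0207,0],[-0.0026,-0.0258,0],[-0.0026,-0.0258,0]],"rotation":[[0,0,-0.04],[0,0,-0.08],[0,0,-0.12],[0,0,-0.16],[0,0,-0.2],[0,0,-0.2]]}' >/dev/null; python3 f.py
for i in 1; do python3 -m pendant '{"dp":[[-0.0001,-0.0052,0],[-0.0001,-0.0052,0]],"rotation":[[0,0,-0.04],[0,0,-0.04]]}' >/dev/null; python3 f.py; done
python3 -m pendant '{"dp":[[-0.0001,-0.0052,0],[-0.0001,-0.0052,0]],"rotation":[[0,0,-0.04],[0,0,-0.04]]}' >/dev/null; python3 f.py
```

```text
phi 2.692 th 0.005 r 130.3 Ft 3.9 Fr 1.0 yaw 2.686 w 20.4
phi 2.885 th 0.198 r 130.7 Ft -3.6 Fr 1.5 yaw 2.886 w 20.3
phi 2.924 th 0.237 r 130.8 Ft -4.2 Fr 1.6 yaw 2.926 w 20.1
phi 2.963 th 0.276 r 130.9 Ft -4.5 Fr 1.8 yaw 2.966 w 20.4
```

```bash
python3 -m pendant '{"dp":[[0,-0.0039,0],[0,-0.0039,0]],"rotation":[[0,0,-0.03],[0,0,-0.03]]}' >/dev/null; python3 f.py
python3 -m pendant '{"dp":[[0,-0.0039,0],[0,-0.0039,0]],"rotation":[[0,0,-0.03],[0,0,-0.03]]}' >/dev/null; python3 f.py
python3 -m pendant '{"dp":[[0,-0.0026,0],[0,-0.0026,0]],"rotation":[[0,0,-0.02],[0,0,-0.02]]}' >/dev/null; python3 f.py
python3 -m pendant '{"dp":[[0,-0.0026,0],[0,-0.0026,0]],"rotation":[[0,0,-0.02],[0,0,-0.02]]}' >/dev/null; python3 f.py
python3 -m pendant '{"dp":[[0,-0.0026,0],[0,-0.0026,0]],"rotation":[[0,0,-0.02],[0,0,-0.02]]}' >/dev/null; python3 f.py
python3 -m pendant '{"dp":[[0,-0.0026,0],[0,-0.0026,0]],"rotation":[[0,0,-0.02],[0,0,-0.02]]}' >/dev/null; python3 f.py
```

```text
phi 3.002 th 0.315 r 130.9 Ft 8.3 Fr 4.1 yaw 2.997 w 20.4
phi 3.034 th 0.347 r 131.0 Ft 8.6 Fr 4.3 yaw 3.027 w 20.4
phi 3.051 th 0.364 r 131.1 Ft 3.0 Fr 3.2 yaw 3.047 w 20.3
phi 3.066 th 0.379 r 131.1 Ft -2.5 Fr 2.2 yaw 3.066 w 20.9
phi 3.083 th 0.396 r 131.1 Ft -2.0 Fr 2.4 yaw 3.086 w 20.3
phi 3.103 th 0.416 r 131.2 Ft -2.1 Fr 2.6 yaw 3.106 w 20.3
```

The force turned from -4.5 to +8 N and back at θ ≈ 0.31 to 0.36, which is click 1. The next should come about 0.22 later.

```bash
python3 -m pendant '{"dp":[[0,-0.0039,0],[0,-0.0039,0]],"rotation":[[0,0,-0.03],[0,0,-0.03]]}' >/dev/null; python3 f.py
python3 -m pendant '{"dp":[[0,-0.0039,0],[0,-0.0039,0]],"rotation":[[0,0,-0.03],[0,0,-0.03]]}' >/dev/null; python3 f.py
python3 -m pendant '{"dp":[[0,-0.0026,0],[0,-0.0026,0]],"rotation":[[0,0,-0.02],[0,0,-0.02]]}' >/dev/null; python3 f.py
python3 -m pendant '{"dp":[[0,-0.0026,0],[0,-0.0026,0]],"rotation":[[0,0,-0.02],[0,0,-0.02]]}' >/dev/null; python3 f.py
python3 -m pendant '{"dp":[[0,-0.0026,0],[0,-0.0026,0]],"rotation":[[0,0,-0.02],[0,0,-0.02]]}' >/dev/null; python3 f.py
python3 -m pendant '{"dp":[[0,-0.0026,0],[0,-0.0026,0]],"rotation":[[0,0,-0.02],[0,0,-0.02]]}' >/dev/null; python3 f.py
python3 -m pendant '{"dp":[[0,-0.0026,0],[0,-0.0026,0]],"rotation":[[0,0,-0.02],[0,0,-0.02]]}' >/dev/null; python3 f.py
python3 -m pendant '{"dp":[[0,-0.0026,0],[0,-0.0026,0]],"rotation":[[0,0,-0.02],[0,0,-0.02]]}' >/dev/null; python3 f.py
```

```text
phi 3.133 th 0.446 r 131.2 Ft -0.9 Fr 3.4 yaw 3.136 w 20.1
phi 3.164 th 0.477 r 131.3 Ft -0.9 Fr 3.2 yaw -3.117 w 20.1
phi 3.182 th 0.495 r 131.3 Ft -0.2 Fr 3.7 yaw -3.097 w 20.1
phi 3.205 th 0.518 r 131.3 Ft -0.5 Fr 3.0 yaw -3.077 w 20.3
phi 3.231 th 0.544 r 131.3 Ft 7.8 Fr 5.9 yaw -3.056 w 20.3
phi 3.254 th 0.567 r 131.4 Ft 4.8 Fr 3.9 yaw -3.036 w 20.1
phi 3.270 th 0.583 r 131.4 Ft 3.3 Fr 4.3 yaw -3.017 w 20.3
phi 3.285 th 0.598 r 131.5 Ft 0.4 Fr 4.2 yaw -2.997 w 20.3
```

Click 2 came at θ ≈ 0.54. Click 3 should come at about 0.76 and the fourth tooth tip at about 0.94, so I'll stop near 0.84.

```bash
python3 -m pendant '{"dp":[[0,-0.0039,0],[0,-0.0039,0]],"rotation":[[0,0,-0.03],[0,0,-0.03]]}' >/dev/null; python3 f.py
python3 -m pendant '{"dp":[[0,-0.0039,0],[0,-0.0039,0]],"rotation":[[0,0,-0.03],[0,0,-0.03]]}' >/dev/null; python3 f.py
python3 -m pendant '{"dp":[[-0.0002,-0.0039,0],[-0.0002,-0.0039,0]],"rotation":[[0,0,-0.03],[0,0,-0.03]]}' >/dev/null; python3 f.py
python3 -m pendant '{"dp":[[-0.0002,-0.0026,0],[-0.0002,-0.0026,0]],"rotation":[[0,0,-0.02],[0,0,-0.02]]}' >/dev/null; python3 f.py
python3 -m pendant '{"dp":[[0,-0.0026,0],[0,-0.0026,0]],"rotation":[[0,0,-0.02],[0,0,-0.02]]}' >/dev/null; python3 f.py
python3 -m pendant '{"dp":[[0,-0.0026,0],[0,-0.0026,0]],"rotation":[[0,0,-0.02],[0,0,-0.02]]}' >/dev/null; python3 f.py
python3 -m pendant '{"dp":[[0,-0.0026,0],[0,-0.0026,0]],"rotation":[[0,0,-0.02],[0,0,-0.02]]}' >/dev/null; python3 f.py
python3 -m pendant '{"dp":[[0,-0.0026,0],[0,-0.0026,0]],"rotation":[[0,0,-0.02],[0,0,-0.02]]}' >/dev/null; python3 f.py
```

```text
phi 3.311 th 0.624 r 131.5 Ft -4.3 Fr 2.6 yaw -2.967 w 20.3
phi 3.341 th 0.654 r 131.5 Ft -2.1 Fr 3.3 yaw -2.937 w 20.4
phi 3.369 th 0.682 r 131.6 Ft -5.0 Fr 2.3 yaw -2.907 w 20.3
phi 3.388 th 0.701 r 131.7 Ft -3.6 Fr 4.0 yaw -2.887 w 20.4
phi 3.410 th 0.723 r 131.7 Ft -2.7 Fr 4.6 yaw -2.867 w 19.9
phi 3.439 th 0.752 r 131.6 Ft 7.7 Fr 8.5 yaw -2.846 w 20.5
phi 3.467 th 0.780 r 131.6 Ft 10.4 Fr 9.7 yaw -2.826 w 20.5
phi 3.481 th 0.794 r 131.7 Ft 5.9 Fr 8.3 yaw -2.806 w 20.4
```

```bash
python3 -m pendant '{"dp":[[0.0004,-0.0026,0],[0.0004,-0.0026,0]],"rotation":[[0,0,-0.02],[0,0,-0.02]]}' >/dev/null; python3 f.py
python3 -m pendant '{"dp":[[0.0004,-0.0026,0],[0.0004,-0.0026,0],[0.0004,-0.0026,0],[0.0004,-0.0026,0]],"rotation":[[0,0,-0.02],[0,0,-0.02],[0,0,-0.02],[0,0,-0.02]]}'; python3 f.py
```

```text
phi 3.495 th 0.808 r 131.7 Ft 0.5 Fr 4.8 yaw -2.787 w 19.8
time: 36.0
tool_pos: [433.8, -142.9, 31.8]
tcp_rot: [3.14, 0.001, -2.767]
contact_force: [-2.0, 2.1, 8.1]
grip_width: 20.4
finger_force: 30.0
phi 3.510 th 0.823 r 131.7 Ft -2.7 Fr 1.1 yaw -2.767 w 20.4
```

The third click is done: the pull has passed and the force is back to a light push, about 0.1 rad short of the fourth tip. The handle is held at 30 N, so I'm handing in.

```bash
python3 -c "
from plant import workorder; print(workorder.close_job())"
```

```text
the job is handed in; nothing more can be done
None
```

The job is handed in: all four balls are in the chamber, the scoop is back flat on the bench, and the lever has clicked three times with the gripper still holding the handle, at about 36 s of the 72 s allowed.

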